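# Turn the press's star wheel until its oiler points up

## Task

The hub of the small roller press needs oiling: push the spokes of its star wheel round, one after another, with the fingertips, until the short oiler stem on the hub points straight up, and leave it so. Push gently, do not touch the stem itself, and leave everything else on the table and the press where it is.

Things in the scene. Friction and masses are not known exactly. Their poses are not given: they have to be found in the camera images.
- press: green tabletop roller press, fixed. Origin on the table right below the hub's centre; x along the wheel's level shaft, out through the wheel (away from the robot, yawed 0 to 0.6 rad to the left), y level in the wheel's plane, z up. Press lies on the wheel's -x side: cheeks 60 mm wide in y, x -45 to -60 and -200 to -215 mm, 235 mm high; bed 340 mm long in y, x -70 to -190 mm, top at 125 mm
- hub (a point): centre of the wheel's hub, 160 mm above the table, in the plane of the spokes; axes as the press. Rimless star wheel, plain steel: hub 60 mm across, 30 mm thick; five equal round straight spokes 14 mm thick, 72 degrees apart, rounded ends reaching 120 mm from the centre, open from above
- wheel (a joint): wheel angle q about press x (right-handed, +y towards +z), rad. 0 or 2 pi: stem straight up; pi: straight down. Stem points along press (y, z) = (-sin q, cos q), spokes along (-sin a, cos a), a = q + 36, 108, 180, 252, 324 degrees. Turns either way against dry friction of 0.5 N m (5 N at 100 mm), does not coast, stays where left. Starts at 2.2 to 4.1
- stem: short steel oiler stem, like a valve stem, standing radially on the hub's rim midway between two spokes: 12 mm thick with a 20 mm cap, its end 62 mm from the hub's centre, half the spokes' reach. Origin at its foot, 30 mm from the hub's centre; z points outwards along the stem. Turns with the wheel; starts pointing more or less down
- oil_can: small plain metal oil can with a tapering spout, 56 mm wide, 120 mm high, loose; origin at the centre of its underside; a bystander, to be left alone
- glue_jar: white glue jar with a grey lid, 68 mm wide, 85 mm high, loose; origin at the centre of its underside; a bystander, to be left alone
- bone_folder: flat off-white bone folder, 22 x 160 x 6 mm, lying on the table just beyond the wheel, loose; origin at the centre of its underside; a bystander, to be left alone
- book: grey cloth-bound book lying flat, 110 x 160 x 28 mm, loose; origin at the centre of its underside; a bystander, to be left alone
- mug: white mug, 76 mm wide, 90 mm high, standing to the side of the press, loose; origin at the centre of its underside; a bystander, to be left alone
- lino_block: flat cork-coloured block, 90 x 100 x 10 mm, lying on the press bed, loose; origin at the centre of its underside; a bystander, to be left alone
- weight: dark steel cylinder weight, 60 mm wide, 50 mm high, loose; origin at the centre of its underside; a bystander, to be left alone

How it is judged:
At the end, for the whole second after the job is handed in: The oiler stem points straight up to within 0.1 rad (about 6 degrees) and the wheel is at rest (angle between stem's own z axis and vertical below 0.1 rad and height (world z) of stem above 0.18 m and velocity of joint wheel between -0.05 and 0.05 rad/s); the robot touches nothing.
It fails at once if the oiler stem is touched (contact force between anything else and stem above 0.5 N).
It fails at once if the press or its wheel is pushed with more than 40 N (contact force between any of the fingers, the arm and press above 40 N).
It fails at once if a loose thing on the table or the press is moved or lifted by more than 25 mm (distance of any of oil_can, glue_jar, bone_folder, book, mug, lino_block, weight from where it was at the start of the episode above 0.025 m).
It also fails if it takes over 64 s, if anything falls off the work surface, if the arm or the gripper's body presses on something with over 40 N, if the wrist force passes 120 N, or if a joint passes its speed limit or range.

## Robot

A 7-joint arm with a two-finger parallel gripper is mounted at the origin on the work surface. World frame = base frame: x ahead of the robot, y to its left, z up, the work surface at z = 0. Lengths are in m, angles in rad, forces in N, time in s.
With the tool pointing down it reaches from about 0.4 to 0.925 m from the base axis. Payload 4.1 kg.
Tool frame: the origin (TCP) lies at the very end of the fingers, on their centre line; the grasp point (between the pads) lies 19 mm behind it; z points along the fingers, y is the line along which they close (so a half turn about z gives the same grasp; the last joint's range is limited). The gripper opens to 85 mm and grips with 20 to 120 N. Pads are 22 mm wide; open, the fingers measure 114 mm over their backs; the gripper's body (76 mm by 85 mm) begins 54 mm behind the grasp point. The pads swing forward as they close: fully open they stand 13 mm farther back than shut.
Start: joints at [1.018, 0.398, 0.045, 1.537, -0.019, 1.207, -0.051], TCP at [0.285, -0.584, 0.231] pointing down, gripper open.
Joint ranges: [-2.82, 2.82], [-0.49, 2.23], [-1.37, 1.46], [0, 2.46], [-1.36, 4.5], [0.23, 2], [-2.94, 2.94]. Speed limits (rad/s): [2.57, 2.57, 3.14, 3.14, 3.14, 3.14, 3.14].

## Interface

Orientations are given as [roll, pitch, yaw] about the fixed x, y, z axes, in that order (R = Rz(yaw) Ry(pitch) Rx(roll)).
In Python, from plant import state, read_camera, sign_off, find_in gives the robot as it stands.
- The arm moves only by the tool step_hand, called after "Request:" as name(argument=value, ...) on one line, values as JSON. Schema: {"type":"object","properties":{"increments":{"type":"object","properties":{"deltas":{"type":"array","items":{"type":"array","items":{"type":"number"},"minItems":7,"maxItems":7},"minItems":1,"maxItems":12}},"additionalProperties":false,"required":["deltas"]},"clamp_n":{"type":"number"},"only":{"type":"string"},"quiet":{"type":"boolean"},"lines":{"type":"string"}},"required":["increments"],"additionalProperties":false}. increments is an object whose key "deltas" holds a list of rows, 1 to 12 of them, each of 7 numbers: the finger opening in m, then dx, dy, dz in fractions of the full range, 1 being 0.6 m, then a rotation vector rx, ry, rz in a scale on which 1.0 is 2 rad; each row is the pose to reach, as a shift and turn from the pose commanded when the call began, along the tool's axes at that moment; what a row does not reach only later rows make up. A row lasts 1/10 s, in which the tool goes at most 0.05 m and 0.15 rad, less where a joint would pass 70% of its speed; a pose out of reach is approached as far as the arm can. The fingers move at their own pace and stop on an object; clamp_n is the grip in N (left out, the last holds). Time passes only in rows, so rows that do not move let the fingers close. The tool returns the time, the measured TCP pose, the force, the opening and the grip force at its end. only (a regular expression) keeps the lines of the reply that match it, lines (a string "A,B") keeps lines A to B, and quiet returns only ok. No shift or turn number may pass 1 either way. Input that does not fit is refused with a message, and nothing moves.
- state(): the state, without advancing time (a new reading comes with each control period).
- read_camera(name): name is "scene" or "side" or "wrist"; returns a dict with "image" (420x560x3 uint8, blue, green, red), "K" (3x3 intrinsics, pixels), "distortion" ([k1, k2, p1, p2, k3] as OpenCV has them; the pictures are not rectified), "cam_to_world" (4x4, takes a point from camera to world coordinates). Camera axes: x right, y down, z forward; pixel columns grow to the right and rows downward; lengths in m; the calibration is good to about 2 mm. A picture is of the moment at which its call begins. There is no depth.
- sign_off(): hands the job in; it is judged then, once.
Trained networks look in a picture, given as the dict that the camera call returned (one of the last four; its "shot" number tells which), for a name from the list of things; names that differ only in an ending like _2 or _b are one class to them, and where a whole thing is asked for, a point or a joint stands for the part that bears it (a point fixed in the world has none). Each returns a list of dicts, best first, with "score" (0 to 1); they miss things now and then, are a little off and sometimes report something else, mostly with a low value. They report only what shows in the picture. A call takes as long as a camera call.
- find_in(picture, thing): "uv" ([column, row] in pixels, amid what is visible of it).
The state is a dict: "clock": time; "joint_positions": joint angles; "dq": joint speeds; "joint_torque": joint torques, N m; "ee_pos": TCP position; "orientation": TCP orientation; "wrist_force": force on the tool from outside, world axes, zero at the start; "moment": the same for the moment, N m; "gripper_width": finger opening in m; "grip_force": force on a finger pad.
Only numpy, scipy, OpenCV 4.12 (cv2) and the standard library are available. Lean on these libraries where they do the work, as an engineer would, in place of code of your own. Each camera call takes 0.05 s, during which the arm holds its last target. There are 200 camera calls.

## Working session

There is one attempt and no reset: what is moved stays moved. The work goes in short steps, Python scripts to look and compute and a tool call to move; the robot and the scene stay as the last step left them, time stands still between calls to the robot, and variables do not carry over. Pictures are saved under pics/ and viewed, at most 10 in all, crops included, and the job is handed in when it is done.

```bash
ls; mkdir -p pics; python3 - <<'E'
from plant import *
import cv2,numpy as np
s=state();print({k:np.round(v,3) for k,v in s.items()})
ims=[]
for n in("scene","side"):
    p=read_camera(n);cv2.imwrite(f"pics/{n}0.png",p["image"])
    print(n,np.round(p["K"],1).tolist(),p["distortion"],np.round(p["cam_to_world"],3).tolist())
    for t in["hub","wheel","stem","press","oil_can","glue_jar","bone_folder","book","mug","lino_block","weight"]:
        print(t,[(np.round(d["uv"]).tolist(),round(d["score"],2)) for d in find_in(p,t)[:2]])
E
```

```text
pics
{'clock': np.float64(0.0), 'joint_positions': array([ 1.018,  0.399,  0.045,  1.538, -0.019,  1.207, -0.051]), 'dq': array([-0.   , -0.   , -0.   , -0.001, -0.002,  0.   , -0.   ]), 'joint_torque': array([-1.0000e-03, -4.7512e+01,  1.3650e+00, -2.5422e+01,  1.2000e-02,
        1.0000e-02,  0.0000e+00]), 'ee_pos': array([ 0.285, -0.584,  0.23 ]), 'orientation': array([-3.14 ,  0.   ,  0.454]), 'wrist_force': array([-0.875, -0.082,  0.006]), 'moment': array([-0.004,  0.006, -0.012]), 'grip_force': np.float64(0.0), 'gripper_width': np.float64(0.086)}
scene [[393.4, 0.0, 276.6], [0.0, 393.4, 202.9], [0.0, 0.0, 1.0]] [-0.07866162  0.          0.          0.          0.        ] [[0.471, 0.599, -0.648, 1.296], [0.882, -0.316, 0.35, -0.336], [0.005, -0.736, -0.677, 0.89], [0.0, 0.0, 0.0, 1.0]]
hub [([193.0, 220.0], 0.85)]
wheel [([222.0, 222.0], 0.84)]
stem []
press [([195.0, 218.0], 0.96)]
oil_can [([309.0, 237.0], 0.61)]
glue_jar [([178.0, 305.0], 0.91)]
bone_folder [([306.0, 236.0], 0.72), ([235.0, 263.0], 0.58)]
book [([252.0, 282.0], 0.82), ([232.0, 267.0], 0.51)]
mug [([124.0, 302.0], 0.81)]
lino_block [([230.0, 187.0], 0.97)]
weight [([311.0, 214.0], 0.78)]
side [[445.5, 0.0, 285.2], [0.0, 445.5, 208.8], [0.0, 0.0, 1.0]] [-0.13412027  0.          0.          0.          0.        ] [[-0.986, -0.134, 0.103, 0.471], [-0.169, 0.771, -0.615, 0.73], [0.003, -0.623, -0.782, 1.045], [0.0, 0.0, 0.0, 1.0]]
hub [([332.0, 176.0], 0.68)]
wheel [([295.0, 165.0], 0.93), ([284.0, 280.0], 0.74)]
stem [([331.0, 176.0], 0.15)]
press [([333.0, 174.0], 0.76), ([258.0, 256.0], 0.61)]
oil_can [([254.0, 258.0], 0.86)]
glue_jar [([268.0, 147.0], 0.71)]
bone_folder [([281.0, 202.0], 0.59)]
book [([252.0, 198.0], 0.6)]
mug [([293.0, 124.0], 0.93)]
lino_block [([347.0, 202.0], 0.74)]
weight [([285.0, 282.0], 0.78)]
```

View pics/scene0.png

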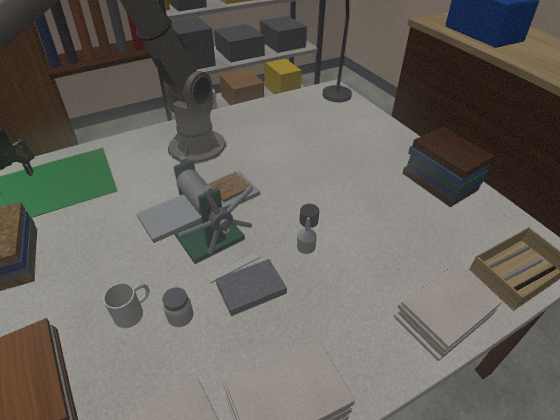

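View pics/side0.png

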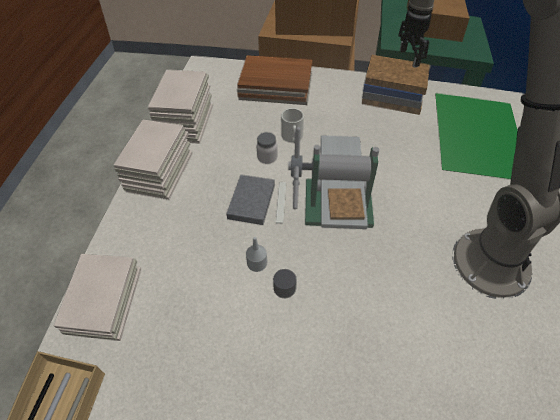

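Scene: the star wheel's hub is at about (222,222), with the bone folder and book just beyond it. Side view: the wheel is edge-on at about (296,166). I'll zoom in on both for spoke tips.

```bash
python3 - <<'E'
import cv2,numpy as np
a=cv2.imread("pics/scene0.png")[170:290,165:285];b=cv2.imread("pics/side0.png")[105:225,250:330]
a=cv2.resize(a,None,fx=4,fy=4,interpolation=cv2.INTER_CUBIC);b=cv2.resize(b,None,fx=4,fy=4,interpolation=cv2.INTER_CUBIC)
cv2.imwrite("pics/z0.png",cv2.convertScaleAbs(np.hstack([a,b]),alpha=1.5))
E
```

```text
(no output)
```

View pics/z0.png

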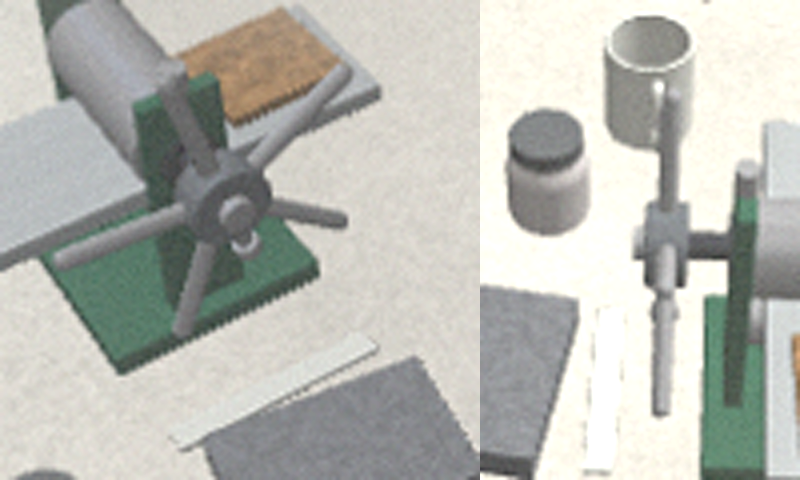

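Crop: spoke tips lie (crop pixels) up (170,68), upper right (345,72), right (342,220), bottom (183,330) and left (62,258), with the stem at (246,245) just below the hub and a bit to the right. In the side crop the wheel is edge-on, with tips at (673,93) and (661,410). I'll fit press pose and q to these.

```bash
cat > h.py <<'E'
import numpy as np,cv2
from scipy.optimize import least_squares
def proj(p,X):
    T=np.linalg.inv(p["cam_to_world"])
    return cv2.projectPoints(np.float64(X).reshape(-1,3),cv2.Rodrigues(T[:3,:3])[0],T[:3,3],np.float64(p["K"]),np.float64(p["distortion"]))[0].reshape(-1,2)
def wpt(v,pts):  # press coordinates -> world
    x,y,yaw=v[:3];c,s=np.cos(yaw),np.sin(yaw)
    return np.atleast_2d(pts)@np.array([[c,s,0],[-s,c,0],[0,0,1]])+[x,y,0]
def tip(q,deg,r=.117):
    a=q+np.radians(deg); return [0,-r*np.sin(a),.16+r*np.cos(a)]
def ray(p,uv):
    n=cv2.undistortPoints(np.float64([[uv]]),np.float64(p["K"]),np.float64(p["distortion"]))[0,0]
    T=np.array(p["cam_to_world"]);return T[:3,3],T[:3,:3]@np.array([n[0],n[1],1])
def onz(p,uv,z):
    o,d=ray(p,uv);return o+d*(z-o[2])/d[2]
def fit(obs,v0):
    # obs: (picture, uv, spoke offset deg)
    f=lambda v:np.concatenate([proj(p,wpt(v,tip(v[3],d)))[0]-uv for p,uv,d in obs])
    return least_squares(f,v0,loss="soft_l1")
E
python3 - <<'E'
from plant import *
from h import *
sc=read_camera("scene");sd=read_camera("side")
S=lambda u,v:np.array([165+u/4,170+v/4])-.375
D=lambda u,v:np.array([250+(u-480)/4,105+v/4])-.375
ob=[(sc,S(342,220),36),(sc,S(345,72),108),(sc,S(170,68),180),(sc,S(62,258),252),(sc,S(183,330),324)]
ob2=ob+[(sd,D(673,93),252)]
p0=[.6,-.1,.3,3.5]
for o in(ob,ob2):
    r=fit(o,p0);print(np.round(r.x,4),np.round(r.fun.reshape(-1,2),1).tolist())
v=r.x
for t in range(5):
    d=36+72*t;print(d,wpt(v,tip(v[3],d)).round(3),proj(sd,wpt(v,tip(v[3],d))).round(),)
print("stem scene crop",(proj(sc,wpt(v,tip(v[3],0,.06)))-[165,170])*4)
for n,z,cams in[("oil_can",.05,0),("glue_jar",.04,0),("mug",.045,0),("weight",.025,0),("bone_folder",.006,0),("book",.028,0),("lino_block",.135,0)]:
    L=[]
    for p in(sc,sd):
        f=find_in(p,n)
        if f:L.append(onz(p,f[0]["uv"],z)[:2].round(3).tolist())
    print(n,L)
E
```

```text
[ 0.5801 -0.1165  0.1359  3.3634] [[-0.2, -0.1], [1.0, -1.4], [0.1, 2.0], [-0.2, -0.2], [-0.5, 0.1]]
[ 0.5802 -0.117   0.1383  3.3571] [[-0.5, 0.1], [0.9, -1.3], [0.2, 2.0], [-0.4, -0.3], [-0.9, 0.3], [-0.1, 7.2]]
36 [[ 0.568 -0.03   0.082]] [[296. 209.]]
108 [[ 0.566 -0.017  0.219]] [[297. 179.]]
180 [[ 0.584 -0.142  0.274]] [[298. 129.]]
252 [[ 0.596 -0.232  0.172]] [[298. 135.]]
324 [[ 0.587 -0.163  0.053]] [[296. 180.]]
stem scene crop [[246.53077017 244.79791524]]
oil_can [[0.668, 0.106]]
glue_jar [[0.705, -0.293], [0.711, -0.301]]
mug [[0.64, -0.409], [0.637, -0.415]]
weight [[0.56, 0.182], [0.568, 0.17]]
bone_folder [[0.628, -0.117], [0.622, -0.109]]
book [[0.721, -0.095], [0.714, -0.093]]
lino_block [[0.443, -0.033], [0.437, -0.028]]
```

Fit: hub at about (0.580, -0.117), yaw 0.137, q ≈ 3.36; the projected stem matches what the picture shows. I'll turn it +2.92 rad in three strokes, pushing the topmost spokes toward -y with the shut fingers pointing down. First I rise and transit with tool x along press y.

The rows are not in the units I measure in: shifts go in shares of 0.6 m and turns go in shares of 2 rad. I convert before sending: 0.36 m is 0.6, -0.13 m is -0.2167, -1.254 rad is -0.627.

Request:
step_hand(increments={"deltas": [[0,0,0,-0.0833,0,0,0],[0,0,0,-0.1667,0,0,0],[0,0,0,-0.2333,0,0,0],[0,0.0667,-0.0433,-0.2333,0,0,-0.07],[0,0.1333,-0.0867,-0.2333,0,0,-0.14],[0,0.2,-0.13,-0.2333,0,0,-0.21],[0,0.2667,-0.1733,-0.2333,0,0,-0.28],[0,0.3333,-0.2167,-0.2333,0,0,-0.35],[0,0.4,-0.26,-0.2333,0,0,-0.42],[0,0.4667,-0.3033,-0.2333,0,0,-0.49],[0,0.5333,-0.3467,-0.2333,0,0,-0.56],[0,0.6,-0.3883,-0.2333,0,0,-0.627]]}, clamp_n=40)

```text
clock: 3.2
ee_pos: [0.507, -0.2152, 0.3717]
orientation: [3.141, 0.001, 1.713]
wrist_force: [0.4, -0.8, 0.3]
gripper_width: 0.0002
grip_force: 0.0
```

```bash
cat > w.py <<'E'
from plant import *
from h import *
s=state();v=[.580,-.117,.137]
c,n=np.cos(v[2]),np.sin(v[2])
d=np.array(s["ee_pos"])-[v[0],v[1],0]
print("press xyz",np.round([c*d[0]+n*d[1],-n*d[0]+c*d[1],d[2]],4),"rpy",np.round(s["orientation"],3),"F",np.round(s["wrist_force"],1),"t",round(s["clock"],1))
E
python3 w.py
```

```text
press xyz [-0.0857 -0.0873  0.3717] rpy [3.141e+00 1.000e-03 1.713e+00] F [ 0.4 -0.8  0.3] t 3.2
```

Converted, 0.11 m is 0.1833, 0.086 m is 0.1433.

Request:
step_hand(increments={"deltas": [[0,0.0667,0.0533,0,0,0,0],[0,0.1333,0.1067,0,0,0,0],[0,0.1833,0.1433,0,0,0,0],[0,0.1833,0.1433,0.05,0,0,0],[0,0.1833,0.1433,0.1,0,0,0],[0,0.1833,0.1433,0.1,0,0,0]]})

```text
clock: 3.8
ee_pos: [0.574, -0.0961, 0.307]
orientation: [-3.133, -0.002, 1.709]
wrist_force: [-0.7, -0.5, -1.2]
gripper_width: -0.0002
grip_force: 0.0
```

```bash
python3 w.py; python3 - <<'E'
from plant import *
import cv2,numpy as np
I=[]
for n,(r,c) in(("scene",(130,165)),("side",(70,240))):
    p=read_camera(n);I.append(cv2.resize(p["image"][r:r+160,c:c+120],None,fx=3.3,fy=3.3,interpolation=cv2.INTER_CUBIC))
cv2.imwrite("pics/z1.png",cv2.convertScaleAbs(np.hstack(I),alpha=1.5))
E
```

```text
press xyz [-0.0031  0.0216  0.307 ] rpy [-3.133e+00 -2.000e-03  1.709e+00] F [-0.7 -0.5 -1.2] t 3.8
```

View pics/z1.png

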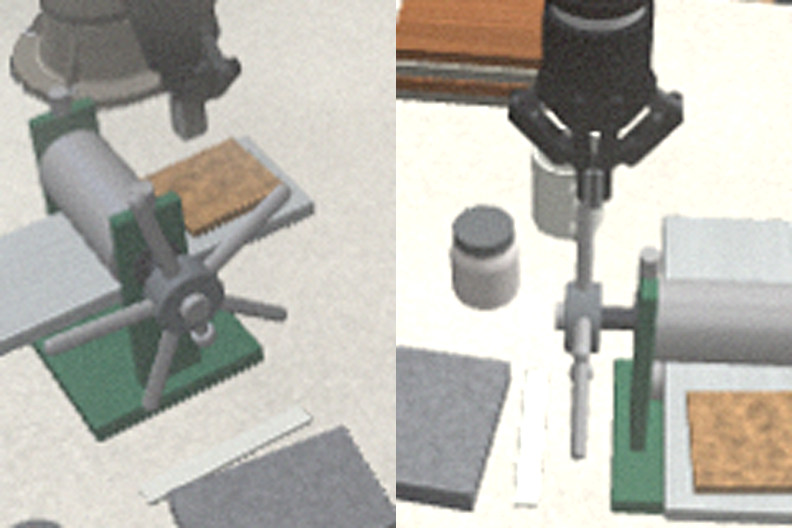

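The fingertip (190,130 in the left half) hangs to the +y side of the top spoke's tip (140,190), and slightly to the press side of the wheel plane (595 against 583 in the right half). I'll correct x by +6 mm, then descend and make stroke 1.

Converted, 0.061 m is 0.1017, 0.056 m is 0.0933.

Request:
step_hand(increments={"deltas": [[0,0,0.01,0.05,0,0,0],[0,0,0.01,0.0883,0,0,0],[0,-0.02,0.01,0.0883,0,0,0],[0,-0.04,0.01,0.0883,0,0,0],[0,-0.0633,0.01,0.0933,0,0,0],[0,-0.0867,0.01,0.1017,0,0,0]]})

```text
clock: 4.5
ee_pos: [0.5911, -0.1467, 0.2534]
orientation: [3.137, -0.001, 1.708]
wrist_force: [-0.7, 4.9, 5.0]
gripper_width: -0.0004
grip_force: 3.2
```

```bash
python3 w.py
```

```text
press xyz [ 0.0069 -0.031   0.2534] rpy [ 3.137e+00 -1.000e-03  1.708e+00] F [-0.7  4.9  5. ] t 4.5
```

Converted, -0.043 m is -0.0717, 0.042 m is 0.07.

Request:
step_hand(increments={"deltas": [[0,-0.02,0,0.0133,0,0,0],[0,-0.0367,0,0.025,0,0,0],[0,-0.0517,0,0.0417,0,0,0],[0,-0.0633,0,0.0567,0,0,0],[0,-0.0717,0,0.07,0,0,0],[0,-0.0717,0,0.07,0,0,0]]})

```text
clock: 5.1
ee_pos: [0.5969, -0.1931, 0.2102]
orientation: [3.138, 0.003, 1.704]
wrist_force: [0.4, 0.3, 1.4]
gripper_width: 0.0
grip_force: 0.3
```

```bash
python3 w.py; python3 - <<'E'
from plant import *
import cv2,numpy as np
I=[]
for n,(r,c) in(("scene",(130,165)),("side",(70,240))):
    p=read_camera(n);I.append(cv2.resize(p["image"][r:r+160,c:c+120],None,fx=3.3,fy=3.3,interpolation=cv2.INTER_CUBIC))
cv2.imwrite("pics/z2.png",cv2.convertScaleAbs(np.hstack(I),alpha=1.5))
E
```

```text
press xyz [ 0.0063 -0.0777  0.2102] rpy [3.138e+00 3.000e-03 1.704e+00] F [0.4 0.3 1.4] t 5.1
```

View pics/z2.png

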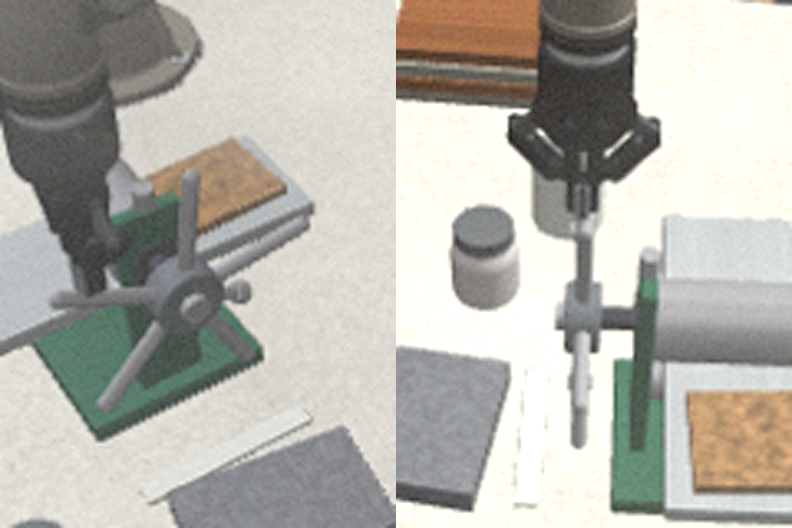

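The stem now points to the right (238,292), and the next spoke stands nearly upright with its tip at (190,180). I retract, go over, and make stroke 2.

Converted, 0.125 m is 0.2083, -0.115 m is -0.1917.

Request:
step_hand(increments={"deltas": [[0,0,0,-0.0667,0,0,0],[0,0,0,-0.1333,0,0,0],[0,0,0,-0.1917,0,0,0],[0,0.0667,0,-0.1917,0,0,0],[0,0.1333,0,-0.1917,0,0,0],[0,0.2083,0,-0.1917,0,0,0],[0,0.2083,0,-0.1417,0,0,0],[0,0.2083,0,-0.0833,0,0,0],[0,0.1867,0,-0.0833,0,0,0],[0,0.1667,0,-0.0833,0,0,0],[0,0.1467,0,-0.0833,0,0,0],[0,0.125,0,-0.0833,0,0,0]]})

```text
clock: 6.4
ee_pos: [0.5849, -0.1143, 0.26]
orientation: [-3.141, -0.004, 1.708]
wrist_force: [-3.8, 5.6, -1.9]
gripper_width: -0.0
grip_force: 3.0
```

```bash
python3 w.py
```

```text
press xyz [0.0053 0.002  0.26  ] rpy [-3.141 -0.004  1.708] F [-3.8  5.6 -1.9] t 6.4
```

Converted, -0.061 m is -0.1017, -0.032 m is -0.0533.

Request:
step_hand(increments={"deltas": [[0,-0.02,0,0.0017,0,0,0],[0,-0.0367,0,0.0067,0,0,0],[0,-0.0533,0,0.0133,0,0,0],[0,-0.0733,0,0.025,0,0,0],[0,-0.09,0,0.0383,0,0,0],[0,-0.1017,0,0.05,0,0,0],[0,-0.1017,0,0.05,0,0,0]]})

```text
clock: 7.1
ee_pos: [0.5947, -0.1793, 0.2307]
orientation: [3.138, 0.003, 1.704]
wrist_force: [0.7, 0.1, -0.3]
gripper_width: -0.0002
grip_force: 0.0
```

```bash
python3 w.py
```

```text
press xyz [ 0.006  -0.0638  0.2307] rpy [3.138e+00 3.000e-03 1.704e+00] F [ 0.7  0.1 -0.3] t 7.1
```

Request:
step_hand(increments={"deltas": [[0,0,0,-0.0667,0,0,0],[0,0,0,-0.1583,0,0,0],[0,0,0,-0.1583,0,0,0],[0,0.0667,0,-0.1583,0,0,0],[0,0.1333,0,-0.1583,0,0,0],[0,0.2,0,-0.1583,0,0,0],[0,0.2333,0,-0.1583,0,0,0],[0,0.2333,0,-0.1583,0,0,0]]})

```text
clock: 7.9
ee_pos: [0.575, -0.0332, 0.3254]
orientation: [3.138, -0.0, 1.714]
wrist_force: [0.6, -0.4, 0.0]
gripper_width: -0.0005
grip_force: 0.0
```

```bash
python3 w.py; python3 - <<'E'
from plant import *
import cv2,numpy as np
I=[]
for n,(r,c) in(("scene",(130,165)),("side",(70,240))):
    p=read_camera(n);I.append(cv2.resize(p["image"][r:r+160,c:c+120],None,fx=3.3,fy=3.3,interpolation=cv2.INTER_CUBIC))
    np.save(n,p["image"])
cv2.imwrite("pics/z3.png",cv2.convertScaleAbs(np.hstack(I),alpha=1.5))
E
```

```text
press xyz [0.0065 0.0837 0.3254] rpy [ 3.138 -0.     1.714] F [ 0.6 -0.4  0. ] t 7.9
```

View pics/z3.png

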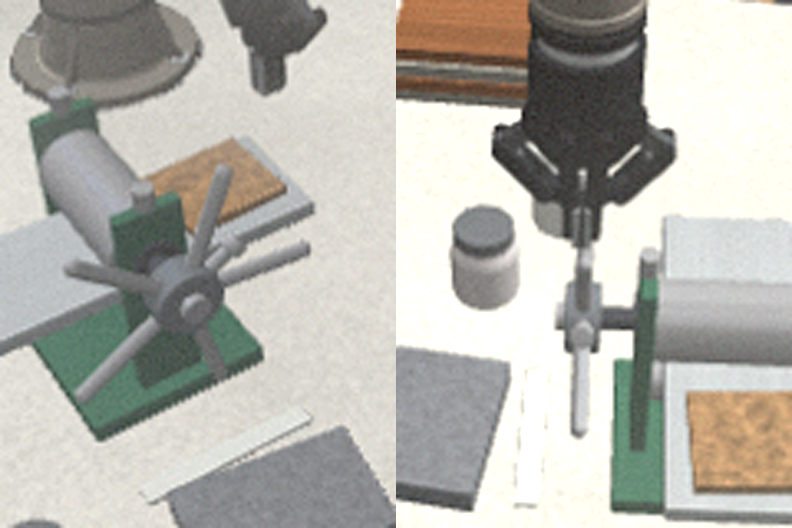

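The stem now points up-right (237,242); spoke tips are at (223,172), (70,267), (80,393), (218,370), (305,248). I'll measure q.

```bash
python3 - <<'E'
from plant import *
from h import *
sc=read_camera("scene")
S=lambda u,v:np.array([165+u/3.3,130+v/3.3])-.35
ob=[(sc,S(*t),d) for t,d in(((223,172),36),((70,267),108),((80,393),180),((218,370),252),((305,248),324))]
r=fit(ob,[.58,-.117,.137,5.3]);print(r.x.round(4),np.round(r.fun,1),"remaining deg",np.degrees(2*np.pi-r.x[3]))
E
```

```text
[ 0.5806 -0.119   0.1239  5.242 ] [ 0.3 -1.5 -0.6 -0.5 -0.3  1.   0.7  1.4  0.1 -0.5] remaining deg 59.65479091710502
```

Stroke 3: about 60° remains; I push the next spoke most of the way first, then measure.

Converted, -0.106 m is -0.1767, 0.074 m is 0.1233.

Request:
step_hand(increments={"deltas": [[0,0.01,-0.005,0.0667,0,0,0],[0,0.01,-0.005,0.1233,0,0,0],[0,-0.01,-0.005,0.1233,0,0,0],[0,-0.03,-0.005,0.1233,0,0,0],[0,-0.05,-0.005,0.12,0,0,0],[0,-0.07,-0.005,0.1167,0,0,0],[0,-0.09,-0.005,0.1133,0,0,0],[0,-0.11,-0.005,0.1133,0,0,0],[0,-0.13,-0.005,0.115,0,0,0],[0,-0.15,-0.005,0.1183,0,0,0],[0,-0.1667,-0.005,0.1217,0,0,0],[0,-0.1767,-0.005,0.1217,0,0,0]]})

```text
clock: 9.25
ee_pos: [0.5875, -0.1429, 0.2526]
orientation: [3.137, -0.001, 1.706]
wrist_force: [0.2, 6.3, 0.0]
gripper_width: -0.0005
grip_force: 2.7
```

```bash
python3 w.py; python3 - <<'E'
from plant import *
import cv2,numpy as np
I=[]
for n,(r,c) in(("scene",(130,165)),("side",(70,240))):
    p=read_camera(n);I.append(cv2.resize(p["image"][r:r+160,c:c+120],None,fx=3.3,fy=3.3,interpolation=cv2.INTER_CUBIC))
cv2.imwrite("pics/z4.png",cv2.convertScaleAbs(np.hstack(I),alpha=1.5))
E
```

```text
press xyz [ 0.0039 -0.0267  0.2526] rpy [ 3.137e+00 -1.000e-03  1.706e+00] F [0.2 6.3 0. ] t 9.2
```

View pics/z4.png

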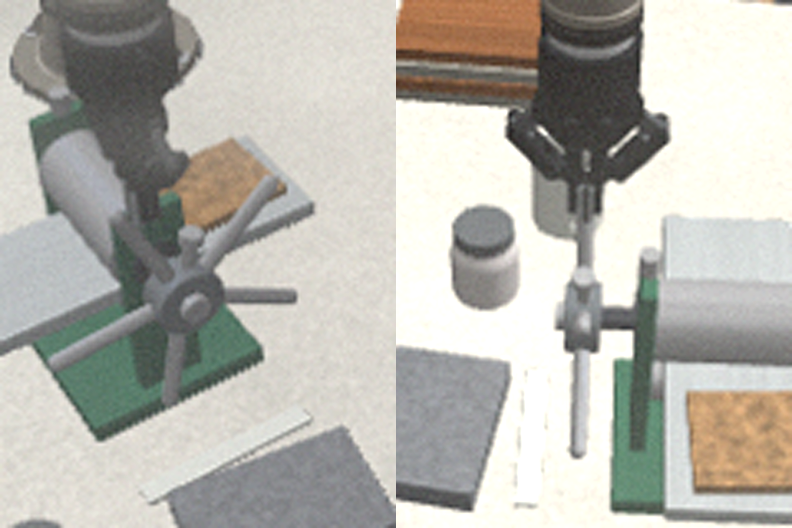

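The stem is nearly up at (190,235); tips at (120,215), (55,362), (170,400), (293,296), (270,183).

```bash
cat > f.py <<'E'
from plant import *
from h import *
import sys
sc=read_camera("scene")
S=lambda u,v:np.array([165+u/3.3,130+v/3.3])-.35
P=eval(sys.argv[1])
ob=[(sc,S(*t),d) for t,d in zip(P,(36,108,180,252,324)) if t]
r=fit(ob,[.58,-.117,.137,6.1]);print(r.x.round(4),np.round(r.fun,1),"remaining deg",np.degrees(2*np.pi-r.x[3]))
print("stem cap crop",(proj(sc,wpt(r.x,tip(r.x[3],0,.058)))-[165,130])*3.3)
E
python3 f.py "[(120,215),(55,362),(170,400),(293,296),(270,183)]"
```

```text
[ 0.5825 -0.1173  0.1314  6.0494] [-0.6 -0.5 -0.3  0.6 -0.   0.5 -0.   0.1  1.5 -1.3] remaining deg 13.393334306761938
stem cap crop [[192.72270854 233.32784691]]
```

Converted, -0.0195 m is -0.0325, -0.014 m is -0.0233.

Request:
step_hand(increments={"deltas": [[0,-0.0117,0,0.005,0,0,0],[0,-0.0233,0,0.0117,0,0,0],[0,-0.0325,0,0.0183,0,0,0],[0,-0.0325,0,0.0183,0,0,0],[0,-0.0325,0,0.0183,0,0,0]]})

```text
clock: 9.9
ee_pos: [0.5884, -0.163, 0.2394]
orientation: [-3.141, 0.002, 1.707]
wrist_force: [-0.2, 0.3, 0.7]
gripper_width: -0.0
grip_force: 0.3
```

```bash
python3 w.py; python3 - <<'E'
from plant import *
import cv2,numpy as np
I=[]
for n,(r,c) in(("scene",(130,165)),("side",(70,240))):
    p=read_camera(n);I.append(cv2.resize(p["image"][r:r+160,c:c+120],None,fx=3.3,fy=3.3,interpolation=cv2.INTER_CUBIC))
cv2.imwrite("pics/z5.png",cv2.convertScaleAbs(np.hstack(I),alpha=1.5))
E
```

```text
press xyz [ 0.002  -0.0467  0.2394] rpy [-3.141e+00  2.000e-03  1.707e+00] F [-0.2  0.3  0.7] t 9.9
```

View pics/z5.png

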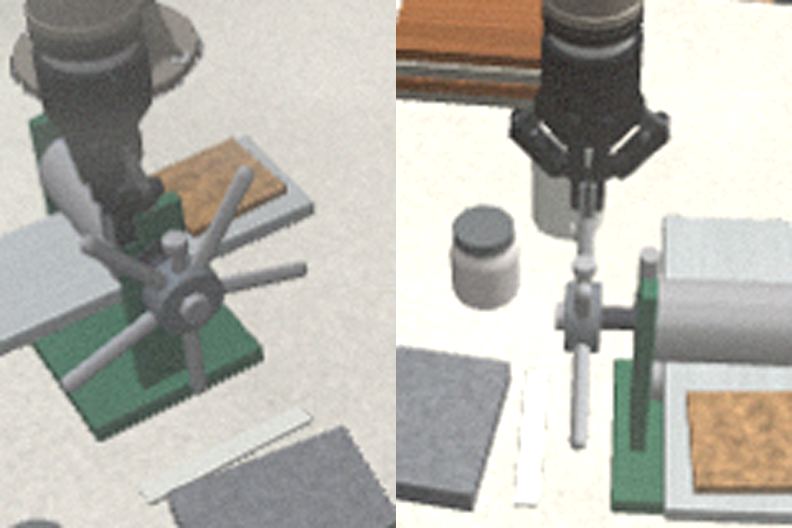

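The stem cap is at (174,242) and the tips are at (90,242), (70,384), (198,385), (302,268), (244,174). I'll measure, then retreat up and towards +y, away from the spoke.

Converted, -0.17 m is -0.2833, -0.15 m is -0.25.

```bash
python3 f.py "[(90,242),(70,384),(198,385),(302,268),(244,174)]"
```

```text
[ 0.5812 -0.1177  0.1413  6.3035] [-0.5 -0.1 -1.   0.5  0.4  0.9  0.  -0.5  1.3 -1.8] remaining deg -1.16390917985822
stem cap crop [[174.92748612 238.42094677]]
```

Request:
step_hand(increments={"deltas": [[0,0.0067,0,-0.05,0,0,0],[0,0.0067,0,-0.1167,0,0,0],[0,0.0067,0,-0.1833,0,0,0],[0,0.0067,0,-0.25,0,0,0],[0,0.0067,-0.0667,-0.2833,0,0,0],[0,0.0067,-0.1333,-0.2833,0,0,0],[0,0.0067,-0.1333,-0.2833,0,0,0]]})

```text
clock: 10.75
ee_pos: [0.5046, -0.171, 0.4103]
orientation: [-3.139, 0.004, 1.703]
wrist_force: [-0.1, -0.4, 0.9]
gripper_width: -0.0005
grip_force: 0.0
```

```bash
python3 - <<'E'
from plant import *
import cv2,numpy as np
I=[]
for n,(r,c) in(("scene",(130,165)),("side",(70,240))):
    p=read_camera(n);I.append(cv2.resize(p["image"][r:r+160,c:c+120],None,fx=3.3,fy=3.3,interpolation=cv2.INTER_CUBIC))
cv2.imwrite("pics/z6.png",cv2.convertScaleAbs(np.hstack(I),alpha=1.5))
E
```

```text
(no output)
```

View pics/z6.png

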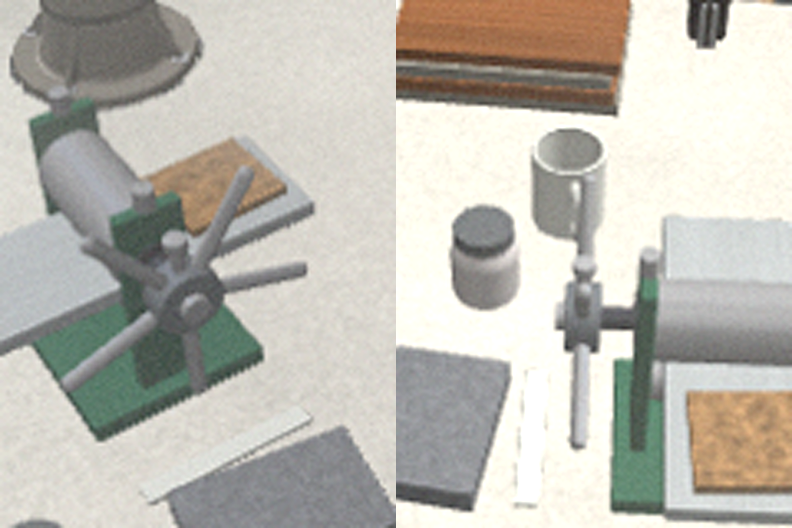

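The picture is unchanged after the retreat: stem cap at (175,242), about 1° from straight up, and the arm is clear.

```bash
python3 -c "
from plant import *
print(sign_off())"
```

```text
the job is handed in; nothing more can be done
None
```

I turned the star wheel in three gentle strokes until the oiler stem pointed straight up, to within about 1° by my camera measurement, and moved the arm clear. The job is handed in; no verdict was shown.

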